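Tug-test the fuse carriers, reject the loose one and close the fuse block

ROBOT

A 6-joint arm with a two-finger parallel gripper is mounted at the origin on a cart in front of the work surface, level with it; the furniture and walls round the work are solid. World frame = base frame: x ahead of the robot, y to its left, z up, the work surface at z = 0. Lengths are in m, angles in rad, forces in N, time in s.
With the tool pointing down it reaches from about 0.275 to 0.75 m from the base axis. Payload 10.2 kg.
Tool frame: the origin (TCP) lies midway between the tips of the shut fingers; the grasp point (between the pads) lies 19 mm behind it (robot.grip_depth is the distance from the TCP to the grasp point, in m); z points along the fingers, y is the line along which they close (so a half turn about z gives the same grasp; the last joint's range is limited). The gripper opens to 85 mm and grips with 20 to 120 N. Pads are 22 mm wide; open, the fingers measure 114 mm over their backs; the gripper's body (76 mm by 85 mm) begins 54 mm behind the grasp point. The pads swing forward as they close: fully open they stand 13 mm farther back than shut.
Start: joints at [0.976, 0.313, 1.498, -0, 1.331, -0.223], TCP at [0.191, 0.489, 0.231] pointing down, gripper open.
Joint ranges: [-2.94, 2.94], [-0.97, 2.17], [0.19, 2.56], [-1.23, 4.37], [0.02, 3.11], [-2.88, 2.88]. Speed limits (rad/s): [2.39, 2.39, 3.01, 3.14, 3.14, 3.14].

INTERFACE

Orientations are given as a rotation vector (axis times angle).
In Python, from rig import robot, viewer gives the robot as it stands.
- The arm moves only by the shell command python3 -m jog 'ROWS' [FORCE]. ROWS is JSON, one flat list of numbers, 7 for each row, row after row: the turn, a rotation vector about the tool's x, y, z in degrees, then the shift along the tool's x, y, z in cm, then the finger opening in cm, from 0 to 8.54. In form: [wx, wy, wz, tx, ty, tz, fingers, wx, wy, wz, tx, ty, tz, fingers, ...]. A call has exactly 8 rows; each row shifts and turns the commanded pose from where the row before left it, along the tool's axes as they then stand; what a row does not reach is not made up. A row lasts 1/10 s, in which the tool goes at most 50 mm and 8.59 degrees, less where a joint would pass 70% of its speed; a pose out of reach is approached as far as the arm can. A call with a gripper value outside its range is refused whole. The fingers move at their own pace and stop on an object; FORCE is the grip in N (left out, the last holds). Time passes only in rows, so rows that do not move let the fingers close, or fill a call up. It gives the time, the measured TCP pose, the force, the opening and the grip force at its end, in the units of the state.
- robot.state(): the state, without advancing time (a new reading comes with each control period).
- viewer.grab_frame(name): name is "scene" or "top" or "wrist"; returns a dict with "image" (400x640x3 uint8, blue, green, red), "range_z" (400x640 float32, m along the optical axis (not along the pixel's ray), 0 where there is no reading), "mtx" (3x3 intrinsics, pixels), "k1" (the pictures are not rectified: a ray, as slopes to the right and down, at radius r is drawn at 1 + k1 r^2 times it, then the intrinsics apply), "R" (3x3) and "t" (3): a world point X has camera coordinates R X + t; the wrist camera has in their place "tool_from_camera" (4x4, takes a point from camera to tool coordinates, whose origin is the TCP and whose axes are the flange's). Camera axes: x right, y down, z forward; pixel columns grow to the right and rows downward; lengths in m; the calibration is good to about 2 mm. A picture is of the moment at which its call begins: read the wrist's pose just before it.
- robot.hand_in(): hands the job in; it is judged then, once.
The state is a dict: "clock": time; "joint_positions": joint angles; "dq": joint speeds; "joint_torque": joint torques, N m; "position": TCP position; "orientation": TCP orientation; "ft_force": force on the tool from outside, world axes, zero at the start; "ft_torque": the same for the moment, N m; "gripper_width": finger opening in m; "grasp_force": force on a finger pad.
Only numpy, scipy, OpenCV 4.12 (cv2) and the standard library are available. Lean on these libraries where they do the work, as an engineer would, in place of code of your own. Each camera call takes 0.05 s, during which the arm holds its last target. There are 200 camera calls.

TASK

One of the four fuse carriers in the fuse block is not held by its clip, which cannot be seen: tug each gently by its grip tab, without wrenching a clipped one out, until you find the one that comes away, and put that one in the red rework tray. Then fetch the white cover from the rack and fit it on the block, handle up, over the four pins and flush on the standoffs. Leave the clipped carriers fully home and the other things on the bench where they are.

Things in the scene. Friction and masses are not known exactly. Their poses are not given: they have to be found in the camera images.
- fuse_block: fuse block, fixed: aluminium plate 176 x 100 x 8 mm with a black socket 124 x 62 mm, 32 mm high, that holds a row of four identical grey fuse carriers, and four brass standoffs near the corners (see cover_seat). Origin: centre of the plate's underside, z up, x along the row. The carriers stand 28 mm apart at x = -42, -14, 14, 42 mm, y = 0
- way_1 (a point): top centre of the grip tab of the carrier at x = -42 mm, as it stands at the start; axes as the block's. Each carrier (50 g): shoulder 24 x 44 x 9 mm on the socket, foot 14 mm deep in its pocket, grip tab 15 (x) by 11 mm (y), 23 mm high, to be gripped across the 11 mm. A clip yields about 1 mm per 2 N of pull and is spoiled past 8 mm; the loose carrier lifts freely
- way_2 (a point): the same for the carrier at x = -14 mm
- way_3 (a point): the same for the carrier at x = +14 mm
- way_4 (a point): the same for the carrier at x = +42 mm
- cover_seat (a point): middle of the plane of the four standoff shoulders, 70 mm above the bench, where the centre of the cover's inner face belongs; axes as the block's. Standoffs 11 mm thick at x = +-74, y = +-33 mm; on each a steel pin 6 mm thick, 13 mm high, its last 5 mm tapered
- cover: white cover plate 172 x 90 x 8 mm, about 170 g, standing on a long edge in the rack at the start. Origin: middle of the edge it stands on; x along it, z across it (90 mm, up while it stands), +y out of its outer face, which carries a black bar handle. Four 10 mm holes through it at x = +-74, z = 12 and 78 mm. It may be turned half round on the pins
- cover_edge (a point): middle of the cover's long edge that is uppermost while it stands in the rack (100 mm above the bench), in the plate's middle plane; axes as the cover's
- cover_inner (a point): centre of the cover's inner (handle-less) face; axes as the cover's
- cover_handle (a point): centre of the bar of the cover's handle, 27 mm off the plate's middle plane; axes as the cover's. The bar runs along x: 62 mm long, 12 mm wide (z), 10 mm thick (y); a gap of 18 mm between bar and plate, between two feet
- rack: wooden plate rack 120 x 104 x 10 mm, fixed, with two rows of four steel rods 7 mm thick up to 46 mm above the bench, at x = +-46 mm, y = +-8.5 and +-42 mm; the cover stands between the middle rods. Origin: centre of the underside, x along the slot
- rework_tray: red open tray, fixed, 110 x 90 x 30 mm, walls 3 mm; origin: centre of the underside, x along the 110 mm
- parts_box: clear compartment box with a lid, 76 x 132 x 34 mm, lying loose behind the work: leave it alone; origin: centre of the underside
- screwdriver: green screwdriver 193 mm long, 25 mm thick, lying loose in front of the fuse block: leave it alone; origin: centre of the underside, y along its length
- bulldog_clip: black bulldog clip 24 x 75 x 30 mm, loose: leave it alone; origin: centre of the underside
Not all that is in view belongs to the job. There is more than one size of the rework_tray; the one meant has the size given above.

How it is judged:
At the end, for the whole second after the job is handed in: Loose carrier in the red tray; the other three home (within 1.5 mm); cover at rest on the standoffs, handle up, centred within 4 mm and at its height within 2.5 mm, tilt under 0.04 rad; parts box, screwdriver and clip moved less than 30 mm (x of unclipped_c1 in the frame of rework_tray between -0.05 and 0.05 m and y of unclipped_c1 in the frame of rework_tray between -0.04 and 0.04 m and z of unclipped_c1 in the frame of rework_tray below 0.04 m and linear speed of cover below 0.01 m/s and distance of each of held_0_c2, held_1_c2, held_2_c2 from where it was at the start of the episode below 0.0015 m and x of cover_inner in the frame of cover_seat between -0.004 and 0.004 m and y of cover_inner in the frame of cover_seat between -0.004 and 0.004 m and z of cover_inner in the frame of cover_seat between -0.0025 and 0.0025 m and angle between cover's own y axis and vertical below 0.04 rad and distance of each of parts_box, screwdriver, bulldog_clip from where it was at the start of the episode below 0.03 m); the robot touches nothing.
It fails at once if a clipped carrier is pulled more than 8 mm out of its place (distance of any of held_0_c2, held_1_c2, held_2_c2 from where it was at the start of the episode above 0.008 m).
It fails at once if the parts box, screwdriver or bulldog clip is pushed more than 30 mm (distance of any of parts_box, screwdriver, bulldog_clip from where it was at the start of the episode above 0.03 m).
It also fails if it takes over 72 s, if anything falls off the work surface, if the arm or the gripper's body presses on something with over 40 N, if the wrist force passes 120 N, or if a joint passes its speed limit or range.

## Working session

There is one attempt and no reset: what is moved stays moved. The work goes in short steps, Python scripts to look and compute and a shell command to move; the robot and the scene stay as the last step left them, time stands still between calls to the robot, and variables do not carry over. Pictures are saved under pics/ and viewed, at most 13 in all, crops included, and the job is handed in when it is done.

```bash
ls; mkdir -p pics
cat > h.py <<'E'
import numpy as np, cv2, pickle
from rig import robot, viewer
from scipy.spatial.transform import Rotation as Ro
def cloud(f, st=None):
    d=f["range_z"]; K=np.array(f["mtx"]); k1=f["k1"]
    v,u=np.mgrid[0:400,0:640]
    p=np.stack([u,v],-1).reshape(-1,1,2).astype(float)
    n=cv2.undistortPoints(p,K,np.array([k1,0,0,0.])).reshape(400,640,2)
    P=np.dstack([n[...,0]*d,n[...,1]*d,d])
    if "R" in f: W=(P-np.array(f["t"]))@np.array(f["R"])
    else:
        T=np.array(f["tool_from_camera"]); W=P@T[:3,:3].T+T[:3,3]
        W=W@Ro.from_rotvec(st["orientation"]).as_matrix().T+np.array(st["position"])
    W[d==0]=np.nan
    return W
E
python3 - <<'E'
from h import *
print(robot.state())
for n in ["scene","top"]:
    f=viewer.grab_frame(n); pickle.dump(f,open(n+".pkl","wb")); cv2.imwrite(f"pics/{n}.png",f["image"])
    print(n,f["k1"],np.array(f["mtx"]).tolist(), -np.array(f["R"]).T@np.array(f["t"]))
E
```

```text
pics
{'clock': 0.0, 'joint_positions': array([ 9.75613858e-01,  3.13451278e-01,  1.49843789e+00,  4.72573316e-06,
        1.33100108e+00, -2.23434262e-01]), 'dq': array([ 4.38599861e-04, -6.06967966e-04, -9.52986716e-05,  1.87923374e-04,
        1.04689363e-04, -1.45879531e-03]), 'joint_torque': array([ 5.12390325e-04, -4.12248695e+01, -2.59743762e+01, -1.04051449e-05,
        4.02365360e-03, -6.70665955e-06]), 'position': array([0.19058258, 0.48891025, 0.23073412]), 'orientation': array([-5.80489496e-01, -3.08696647e+00,  1.86671708e-03]), 'ft_force': array([0.65658315, 0.3328387 , 0.28834178]), 'ft_torque': array([-0.04041054,  0.04943744, -0.01231067]), 'grasp_force': 0.0, 'gripper_width': 0.08481446996793916}
scene 0.032924023793914584 [[408.27293818432935, 0.0, 316.1969068375761], [0.0, 408.27293818432935, 199.7448499557687], [0.0, 0.0, 1.0]] [-0.11911038 -0.71279569  0.57886835]
top -0.012027552525281074 [[364.54036281095284, 0.0, 320.40189038019554], [0.0, 364.54036281095284, 200.94414710062856], [0.0, 0.0, 1.0]] [0.45257931 0.03931889 1.11033104]
```

View pics/scene.png

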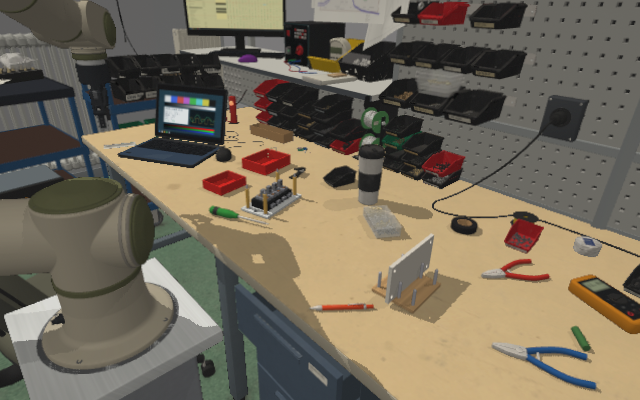

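View pics/top.png

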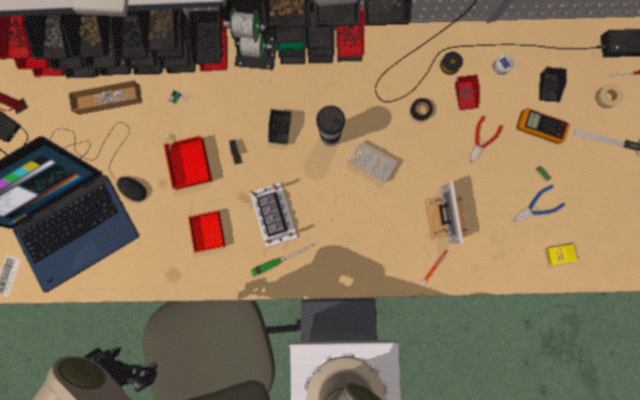

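The scene view shows the fuse block (270,197), red trays (265,160) and (224,182), the screwdriver (238,215), the clear box (382,220), and the cover in the rack (410,270) with its plain face to this camera. The top view shows the block at (274,213), trays at (188,162) and (207,231), and the cover at (452,212) with its handle on the left (+y). Next I'll measure them.

Run:
```python
from h import *
f=pickle.load(open("top.pkl","rb")); W=cloud(f); im=f["image"].astype(int)
hsv=cv2.cvtColor(f["image"],cv2.COLOR_BGR2HSV)
print("table z",np.nanmedian(W[270:285,150:200,2]),np.nanmedian(W[180:200,520:560,2]))
def roi(u0,u1,v0,v1):
    m=np.zeros((400,640),bool); m[v0:v1,u0:u1]=1; return m
def rect(m,name):
    P=W[m]; P=P[~np.isnan(P[:,0])]
    r=cv2.minAreaRect((P[:,:2]*1000).astype(np.float32)); print(name,len(P),"c",np.round(r[0],1),"size",np.round(r[1],1),"ang",round(r[2],1),"z",np.round(np.percentile(P[:,2],[2,50,98]),3)); return P
red=((hsv[...,0]<8)|(hsv[...,0]>172))&(hsv[...,1]>150)&(W[...,2]>0.006)
rect(red&roi(160,217,130,192),"trayA"); rect(red&roi(185,230,205,255),"trayB")
rect(roi(240,305,175,250)&(W[...,2]>0.003)&(W[...,2]<0.02),"plate")
rect(roi(240,305,175,250)&(W[...,2]>0.030)&(W[...,2]<0.052),"socket/shoulder")
rect(roi(240,305,175,250)&(W[...,2]>0.055),"tabs/standoffs")
rect(roi(420,470,170,250)&(W[...,2]>0.09),"cover top")
rect(roi(420,440,190,250)&(W[...,2]>0.004)&(W[...,2]<0.015),"rack base")
rect(roi(420,475,170,250)&(W[...,2]>0.055),"cover upper")
rect(roi(345,405,135,185)&(W[...,2]>0.01),"box")
rect(roi(228,243,135,168)&(W[...,2]>0.005),"clip")
rect(roi(245,320,240,280)&(W[...,2]>0.005)&(W[...,2]<.04),"screwdriver")
g=cv2.resize(f["image"][120:260,160:310],None,fx=5,fy=4)
a=cv2.resize(f["image"][165:255,230:330],None,fx=4,fy=4,interpolation=cv2.INTER_CUBIC)
b=cv2.resize(f["image"][165:255,405:505],None,fx=4,fy=4,interpolation=cv2.INTER_CUBIC)
cv2.imwrite("pics/crop1.png",np.hstack([a,b]))
```

```text
table z 0.0009425629751799088 0.0017437380400658095
trayA 917 c [702.4 464.7] size [149.4 116.8] ang 11.8 z [0.006 0.019 0.041]
trayB 439 c [486.  404.1] size [107.8  91. ] ang 10.6 z [0.006 0.015 0.033]
plate 1313 c [541.7 209.1] size [198.3 228.5] ang 89.3 z [0.003 0.007 0.014]
socket/shoulder 795 c [533.2 204.2] size [155.6  75.5] ang 15.9 z [0.03  0.039 0.047]
tabs/standoffs 149 c [534.3 205. ] size [157.7  76. ] ang 16.4 z [0.057 0.066 0.084]
cover top 267 c [ 522.5 -316.1] size [171.1   9.6] ang 6.5 z [0.091 0.1   0.104]
rack base 476 c [ 508.8 -268. ] size [ 56.8 176.2] ang 87.1 z [0.004 0.011 0.014]
cover upper 660 c [ 521.  -302.3] size [171.2  37.3] ang 6.6 z [0.056 0.082 0.104]
box 1050 c [ 687.5 -100.2] size [130.   76.9] ang 57.7 z [0.025 0.03  0.034]
clip 154 c [734.9 325.5] size [95.4 34.5] ang 8.8 z [0.005 0.022 0.032]
screwdriver 450 c [396.6 179.5] size [223.3 116.1] ang 88.8 z [0.005 0.018 0.028]
```

View pics/crop1.png

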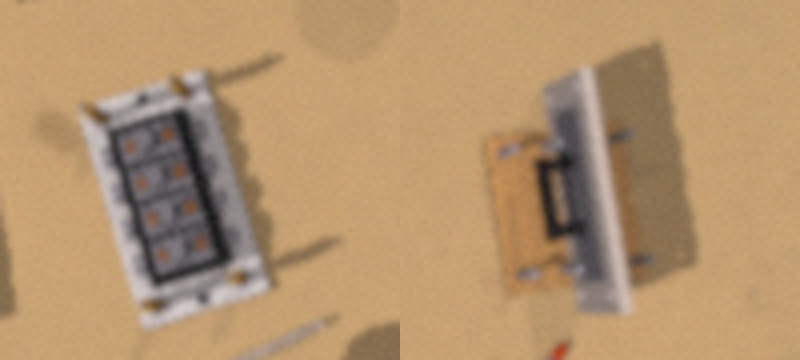

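Tray B at (207,231) measures 108 x 91 mm, so it is the rework tray. Tray A at (188,162) measures about 149 x 117 mm, so it is too big. The crop confirms the block, with its row at about 16°, and the cover with its handle towards +y. Lookalikes for the red tray are A (188,162), the red bin (467,92) and the pegboard bins, none of which match the size. Next I go above the block.

```bash
cat >> h.py <<'E'
def go(pos, xang=None, R=None, quiet=False):
    """print turn (tool rotvec deg) and then shift (tool axes after turn, cm) to reach pos with tool down, tool x at world angle xang deg"""
    s=robot.state(); R0=Ro.from_rotvec(s["orientation"]).as_matrix()
    if R is None: R=Rdown(xang)
    w=np.degrees(Ro.from_matrix(R0.T@R).as_rotvec()); d=100*R.T@(np.array(pos)-s["position"])
    print("t",round(s["clock"],2),"turn",np.round(w,2),"shift",np.round(d,2),"p",np.round(s["position"],4),"q",np.round(s["joint_positions"],2),"F",np.round(s["ft_force"],1),"w",round(s["gripper_width"],4),"g",round(s["grasp_force"],1))
def Rdown(a):
    a=np.radians(a); x=np.array([np.cos(a),np.sin(a),0]); z=np.array([0,0,-1.]); return np.c_[x,np.cross(z,x),z]
E
python3 - <<'E'
from h import *
print([x for x in dir(robot) if x[0]!='_'])
go([.52,.20,.27],196); go([.52,.20,.27],16)
f=viewer.grab_frame("wrist"); print(np.round(f["tool_from_camera"],3).tolist())
E
```

```text
['IKError', 'grip_depth', 'hand_in', 'state']
t 0.1 turn [-6.00e-02 -3.00e-02 -3.73e+01] shift [-23.7  -36.85  -3.92] p [0.1906 0.4889 0.2308] q [ 0.98  0.31  1.5  -0.    1.33 -0.22] F [-0.1  0.9 -0.3] w 0.0852 g 0.0
t 0.1 turn [-4.000e-02  7.000e-02  1.427e+02] shift [23.7  36.85 -3.92] p [0.1906 0.4889 0.2308] q [ 0.98  0.31  1.5  -0.    1.33 -0.22] F [-0.1  0.9 -0.3] w 0.0852 g 0.0
[[-0.0, -0.963, -0.269, 0.067], [1.0, -0.0, 0.0, 0.0], [-0.0, -0.269, 0.963, -0.142], [0.0, 0.0, 0.0, 1.0]]
```

```bash
python3 -m jog '[0,0,-7.46,0,0,-0.8,5, 0,0,-7.46,0,0,-0.8,5, 0,0,-7.46,0,0,-0.8,5, 0,0,-7.46,0,0,-0.8,5, 0,0,-7.46,0,0,-0.7,5, -0,0,0,-2.37,-3.68,0,5, 0,0,0,-2.37,-3.68,0,5, 0,0,0,-2.37,-3.68,0,5]'
python3 -m jog '[0,0,0,-2.37,-3.68,0,5, 0,0,0,-2.37,-3.68,0,5, 0,0,0,-2.37,-3.68,0,5, 0,0,0,-2.37,-3.68,0,5, 0,0,0,-2.37,-3.68,0,5, 0,0,0,-2.37,-3.68,0,5, 0,0,0,-2.37,-3.68,0,5, 0,0,0,0,0,0,5]'
python3 - <<'E'
from h import *
go([.52,.20,.27],196)
s=robot.state(); f=viewer.grab_frame("wrist"); pickle.dump((f,s),open("w1.pkl","wb")); cv2.imwrite("pics/w1.png",f["image"])
W=cloud(f,s); print("table",np.nanpercentile(W[...,2],[2,10,50]))
def rect(m,n):
    P=W[m]; r=cv2.minAreaRect((P[:,:2]*1000).astype(np.float32)); print(n,len(P),np.round(r[0],1),np.round(r[1],1),round(r[2],1),np.round(np.percentile(P[:,2],[2,50,98]),4))
rough=np.hypot(W[...,0]-.534,W[...,1]-.205)<.13
for lo,hi in [(.036,.044),(.044,.056),(.06,.076),(.076,.09)]:
    m=(rough&(W[...,2]>lo)&(W[...,2]<hi)); 
    n,l,st,c=cv2.connectedComponentsWithStats(m.astype(np.uint8))
    for i in range(1,n):
        if st[i,4]>60: rect(l==i,(lo,np.round(c[i])))
E
```

```text
clock: 0.95
position: [0.2903, 0.4015, 0.2701]
orientation: [0.439, -3.111, 0.0]
ft_force: [0.5, 1.1, 0.3]
gripper_width: 0.05
grasp_force: 0.0
clock: 1.75
position: [0.5227, 0.1972, 0.2692]
orientation: [0.429, -3.111, 0.001]
ft_force: [-0.0, 1.3, 0.2]
gripper_width: 0.0498
grasp_force: 0.0
t 1.75 turn [-0.04 -0.06 -0.28] shift [ 0.18  0.34 -0.08] p [0.5227 0.1972 0.2692] q [ 0.15  0.37  1.33 -0.    1.45 -1.69] F [-0.   1.3  0.2] w 0.0498 g 0.0
table [-0.26034428 -0.00128726  0.00027376]
(0.036, array([320., 153.])) 515 [493.8 193.4] [23.2 42.8] 15.9 [0.0391 0.0407 0.0424]
(0.036, array([321., 174.])) 477 [520.5 201.1] [23.6 43.2] 16.7 [0.0388 0.0407 0.0423]
(0.036, array([321., 194.])) 467 [547.5 209.3] [24.5 43.2] 16.3 [0.0374 0.0407 0.0426]
(0.036, array([321., 214.])) 443 [574.1 217.1] [23.8 43.8] 16.2 [0.0383 0.0406 0.0422]
(0.06, array([321., 155.])) 121 [494.  193.2] [14.7 10.9] 16.1 [0.0606 0.0634 0.0649]
(0.06, array([321., 178.])) 107 [520.2 201.3] [13.9  9.9] 15.8 [0.0617 0.0635 0.0648]
(0.06, array([321., 200.])) 106 [547.2 209.1] [14.4 10.1] 15.7 [0.0613 0.0637 0.065 ]
(0.06, array([321., 220.])) 103 [574.3 216.8] [14.7 10.3] 15.8 [0.0605 0.0634 0.0656]
(0.06, array([347., 244.])) 63 [594.5 256.9] [ 8.7 10.6] 43.7 [0.0607 0.0693 0.0753]
```

View pics/w1.png

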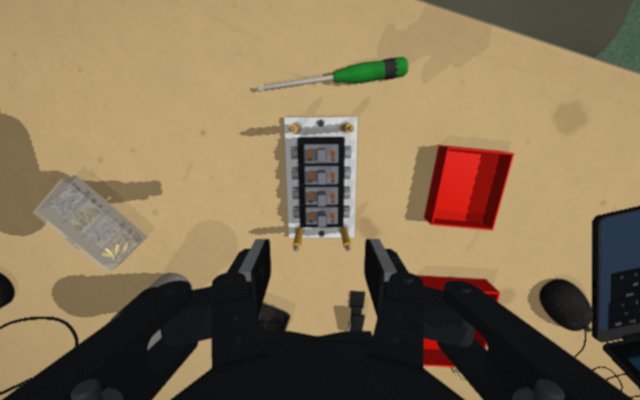

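The wrist view shows four tabs at (321,155), (321,178), (321,200) and (321,220). They are 28 mm apart with tops at 64 mm and yaw about 16.2°, which matches the block.

Run:
```python
from h import *
go([.4940,.1932,.045],196.2)
```

```text
t 1.8 turn [ 0.01 -0.08 -0.39] shift [ 2.76  0.19 22.44] p [0.5211 0.199  0.2694] q [ 0.15  0.36  1.33 -0.    1.45 -1.69] F [-0.9  0.1  0.2] w 0.0502 g 0.0
```

```bash
python3 -m jog '[0,0,-0.2,1.35,0.07,2.5,3, 0,0,0,1.35,0,4,3, 0,0,0,0,0,4,3, 0,0,0,0,0,4,3, 0,0,0,0,0,3,3, 0,0,0,0,0,2,3, 0,0,0,0,0,1,3, 0,0,0,0,0,1,3]' 40
python3 -c "
from h import *
go([.4940,.1932,.045],196.2)"
```

```text
clock: 2.6
position: [0.4937, 0.1945, 0.0552]
orientation: [-0.444, 3.11, 0.0]
ft_force: [-0.7, -0.6, -0.5]
gripper_width: 0.0301
grasp_force: 0.0
t 2.6 turn [-0.    0.03  0.05] shift [ 0.   -0.13  1.02] p [0.4937 0.1945 0.0552] q [ 0.15  0.53  1.68  0.    0.93 -1.7 ] F [-0.7 -0.6 -0.5] w 0.0301 g 0.0
```

```bash
python3 -m jog '[0,0,0,0,-0.1,0.5,3, 0,0,0,0,0,0.5,3, 0,0,0,0,0,0,0, 0,0,0,0,0,0,0, 0,0,0,0,0,0,0, 0,0,0,0,0,0,0, 0,0,0,0,0,0,0, 0,0,0,0,0,0,0]' 40
python3 -m jog '[0,0,0,0,0,-0.1,0, 0,0,0,0,0,-0.1,0, 0,0,0,0,0,-0.1,0, 0,0,0,0,0,0,0, 0,0,0,0,0,0,0, 0,0,0,0,0,0,0, 0,0,0,0,0,0,0, 0,0,0,0,0,0,0]'
```

```text
clock: 3.4
position: [0.4942, 0.1932, 0.0456]
orientation: [-0.443, 3.11, 0.001]
ft_force: [-2.4, 4.0, 3.4]
gripper_width: 0.0098
grasp_force: 42.3
clock: 4.2
position: [0.4941, 0.1931, 0.0478]
orientation: [-0.442, 3.11, 0.001]
ft_force: [1.4, 5.7, -5.0]
gripper_width: 0.0097
grasp_force: 41.0
```

```bash
python3 -m jog '[0,0,0,0,0,0.1,0, 0,0,0,0,0,0.1,0, 0,0,0,0,0,0.1,0, 0,0,0,0,0,0,3, 0,0,0,0,0,0,3, 0,0,0,0,0,0,3, 0,0,0,-1.4,0,0,3, 0,0,0,-1.4,0,0,3]'
python3 -m jog '[0,0,0,0,0,0,3, 0,0,0,0,0,0,0, 0,0,0,0,0,0,0, 0,0,0,0,0,0,0, 0,0,0,0,0,0,0, 0,0,0,0,0,0,0, 0,0,0,0,0,0,0, 0,0,0,0,0,0,0]' 40
python3 -m jog '[0,0,0,0,0,-0.1,0, 0,0,0,0,0,-0.1,0, 0,0,0,0,0,-0.1,0, 0,0,0,0,0,0,0, 0,0,0,0,0,0,0, 0,0,0,0,0,0,0, 0,0,0,0,0,0,0, 0,0,0,0,0,0,0]'
```

```text
clock: 5.0
position: [0.5214, 0.2006, 0.0454]
orientation: [-0.442, 3.11, -0.0]
ft_force: [-0.5, -0.3, 0.3]
gripper_width: 0.0299
grasp_force: 0.0
clock: 5.8
position: [0.5204, 0.2008, 0.0452]
orientation: [0.443, -3.109, -0.0]
ft_force: [-4.8, 2.6, 2.0]
gripper_width: 0.0099
grasp_force: 41.7
clock: 6.6
position: [0.5203, 0.2008, 0.0476]
orientation: [0.442, -3.108, -0.0]
ft_force: [-3.0, 3.2, -4.6]
gripper_width: 0.01
grasp_force: 40.7
```

```bash
python3 -m jog '[0,0,0,0,0,0.1,0, 0,0,0,0,0,0.1,0, 0,0,0,0,0,0.1,0, 0,0,0,0,0,0,3, 0,0,0,0,0,0,3, 0,0,0,0,0,0,3, 0,0,0,-1.4,0.02,0,3, 0,0,0,-1.4,0.02,0,3]'
python3 -m jog '[0,0,0,0,0,0,3, 0,0,0,0,0,0,0, 0,0,0,0,0,0,0, 0,0,0,0,0,0,0, 0,0,0,0,0,0,0, 0,0,0,0,0,0,0, 0,0,0,0,0,0,0, 0,0,0,0,0,0,0]' 40
python3 -m jog '[0,0,0,0,0,-0.1,0, 0,0,0,0,0,-0.1,0, 0,0,0,0,0,-0.1,0, 0,0,0,0,0,0,0, 0,0,0,0,0,0,0, 0,0,0,0,0,0,0, 0,0,0,0,0,0,0, 0,0,0,0,0,0,0]'
```

```text
clock: 7.4
position: [0.5485, 0.2088, 0.0457]
orientation: [-0.442, 3.109, -0.0]
ft_force: [0.2, 0.1, 0.6]
gripper_width: 0.03
grasp_force: 0.0
clock: 8.2
position: [0.5477, 0.2089, 0.0453]
orientation: [0.443, -3.11, 0.0]
ft_force: [-0.7, 1.1, 0.7]
gripper_width: 0.0099
grasp_force: 40.8
clock: 9.0
position: [0.5478, 0.2089, 0.0483]
orientation: [0.443, -3.11, -0.0]
ft_force: [-0.2, -0.6, -0.5]
gripper_width: 0.0096
grasp_force: 40.8
```

Carriers 1 and 2 resisted at about 5 N. Carrier 3 came up 3 mm with no force, so it is the loose one and goes to the tray.

```bash
python3 -m jog '[0,0,0,0,0,-1,0, 0,0,0,0,0,-2,0, 0,0,0,0,0,-3,0, 0,0,0,0,0,-2,0, 0,0,0,0,2.0,0,0, 0,0,0,0.1,4.0,0,0, 0,0,0,0.2,4.5,0,0, 0,0,0,0.2,4.5,0,0]'
python3 -m jog '[0,0,0,0,3.5,1,0, 0,0,0,0,1.95,2,0, 0,0,0,0,0,3,0, 0,0,0,0,0,2,0, 0,0,0,0,0,1.2,0, 0,0,0,0,0,0,0, 0,0,0,0,0,0,0, 0,0,0,0,0,0,0]'
python3 - <<'E'
from h import *
go([.486,.404,.036],196.2)
f=viewer.grab_frame("scene"); cv2.imwrite("pics/s2.png",cv2.resize(f["image"][140:240,160:330],None,fx=4,fy=4))
E
```

```text
clock: 9.8
position: [0.5007, 0.353, 0.1293]
orientation: [-0.441, 3.11, 0.0]
ft_force: [0.3, -0.5, -0.1]
gripper_width: 0.0102
grasp_force: 40.8
clock: 10.6
position: [0.4867, 0.4042, 0.0378]
orientation: [-0.442, 3.108, 0.001]
ft_force: [-0.3, 0.7, -0.1]
gripper_width: 0.01
grasp_force: 40.9
t 10.6 turn [ 0.03  0.13 -0.02] shift [0.07 0.01 0.18] p [0.4867 0.4042 0.0378] q [ 0.51  0.74  1.35  0.    1.05 -1.35] F [-0.3  0.7 -0.1] w 0.01 g 40.9
```

View pics/s2.png

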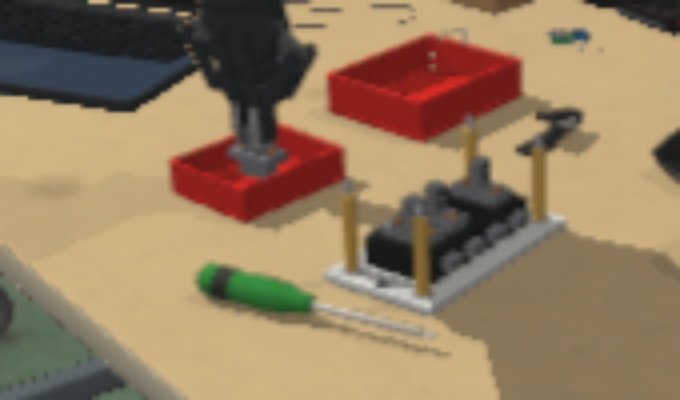

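The crop shows the carrier in the gripper inside the smaller red tray at (260,155) of the crop. I lower it and release.

```bash
python3 -m jog '[0,0,0,0,0,0.3,0, 0,0,0,0,0,0.3,0, 0,0,0,0,0,0,0, 0,0,0,0,0,0,3, 0,0,0,0,0,0,3, 0,0,0,0,0,0,3, 0,0,0,0,0,0,3, 0,0,0,0,0,-2,3]'
python3 -m jog '[0,0,0,0,0,-4,3, 0,0,0,0,0,-4,3, 0,0,8.5,0,0,-4,3, 0,0,8.5,0,0,-4,3, 0,0,8.5,0,0,-4,3, 0,0,8.5,0,0,-2,3, 0,0,8.5,0,0,0,3, 0,0,8.5,0,0,0,3]'
python3 - <<'E'
from h import *
go([.5225,-.29,.27],6.5)
s=robot.state(); f=viewer.grab_frame("wrist"); W=cloud(f,s)
P=W[(np.abs(W[...,0]-.486)<.07)&(np.abs(W[...,1]-.404)<.06)&(W[...,2]>0)]
print("tray max z", np.percentile(P[:,2],[50,90,99,100]))
f=viewer.grab_frame("top"); cv2.imwrite("pics/tr.png",cv2.resize(f["image"][190:260,170:310],None,fx=5,fy=5))
E
```

```text
clock: 11.45
position: [0.4846, 0.4032, 0.0481]
orientation: [0.442, -3.106, 0.003]
ft_force: [0.9, -0.2, -0.2]
gripper_width: 0.0301
grasp_force: 0.0
clock: 12.25
position: [0.486, 0.404, 0.271]
orientation: [0.948, 2.994, 0.001]
ft_force: [-0.8, 0.3, -0.4]
gripper_width: 0.0299
grasp_force: 0.0
t 12.25 turn [ 6.0000e-02 -6.0000e-02  1.3835e+02] shift [-4.23 69.36  0.1 ] p [0.486 0.404 0.271] q [ 0.51  0.54  1.07  0.    1.54 -0.45] F [-0.8  0.3 -0.4] w 0.0299 g 0.0
tray max z [0.34812607 0.36519234 0.37195777 0.37393744]
```

View pics/tr.png

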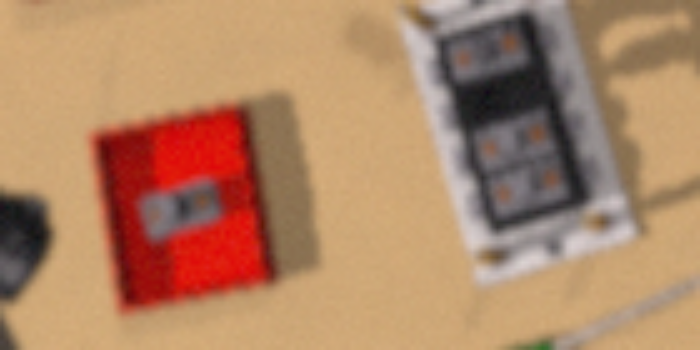

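The crop shows the carrier standing in the tray at (182,210), slot 3 empty and the other three home. Now to the rack.

```bash
python3 -m jog '[0,0,8.5,0,0,0,3, 0,0,8.5,0,0,0,3, 0,0,8.5,0,0,0,3, 0,0,8.5,0,0,0,3, 0,0,8.5,0,0,0,3, 0,0,8.5,0,0,0,3, 0,0,8.5,0,0,0,3, 0,0,8.5,0,0,0,3]'
python3 -m jog '[0,0,8.5,0,0,0,3, 0,0,8.5,0,0,0,3, 0,0,8.5,0,0,0,3, 0,0,8.5,0,0,0,3, 0,0,8.5,0,0,0,3, 0,0,8.5,0,0,0,3, 0,0,8.5,0,0,0,3, 0,0,8.5,0,0,0,3]'
python3 -m jog '[0,0,2.7,-0.28,2.5,0,3, 0,0,0,-0.28,4.7,0,3, 0,0,0,-0.28,4.7,0,3, 0,0,0,-0.28,4.7,0,3, 0,0,0,-0.28,4.7,0,3, 0,0,0,-0.28,4.7,0,3, 0,0,0,-0.28,4.7,0,3, 0,0,0,-0.28,4.7,0,3]'
python3 -m jog '[0,0,0,-0.28,4.7,0,3, 0,0,0,-0.28,4.7,0,3, 0,0,0,-0.28,4.7,0,3, 0,0,0,-0.28,4.7,0,3, 0,0,0,-0.28,4.7,0,3, 0,0,0,-0.28,4.7,0,3, 0,0,0,0,4.7,0,3, 0,0,0,0,0,0,3]'
python3 - <<'E'
from h import *
go([.5225,-.316,.15],6.5)
s=robot.state(); f=viewer.grab_frame("wrist"); pickle.dump((f,s),open("w2.pkl","wb")); cv2.imwrite("pics/w2.png",f["image"])
W=cloud(f,s)
rough=(np.abs(W[...,0]-.52)<.11)&(np.abs(W[...,1]+.31)<.06)
print("table",np.nanmedian(W[(W[...,2]<.02)&(W[...,2]>-.02)][:,2]))
for lo,hi in [(.093,.11),(.06,.09)]:
    P=W[rough&(W[...,2]>lo)&(W[...,2]<hi)]; r=cv2.minAreaRect((P[:,:2]*1000).astype(np.float32)); print(lo,len(P),np.round(r[0],1),np.round(r[1],1),round(r[2],1),np.round(np.percentile(P[:,2],[2,50,98]),4))
P=W[rough&(W[...,2]>.093)]; q=np.polyfit(P[:,0],P[:,1],1); print(np.degrees(np.arctan(q[0])),np.median(P,0))
E
```

```text
clock: 13.15
position: [0.4859, 0.4039, 0.2701]
orientation: [-2.457, -1.958, 0.001]
ft_force: [-0.6, 0.3, 0.3]
gripper_width: 0.0298
grasp_force: 0.0
clock: 13.95
position: [0.4859, 0.4039, 0.2701]
orientation: [3.132, 0.25, -0.001]
ft_force: [0.2, 0.1, -0.6]
gripper_width: 0.03
grasp_force: 0.0
clock: 14.75
position: [0.5046, 0.0479, 0.2704]
orientation: [3.136, 0.186, 0.0]
ft_force: [0.8, 0.3, 0.6]
gripper_width: 0.0298
grasp_force: 0.0
clock: 15.55
position: [0.5248, -0.284, 0.2689]
orientation: [3.137, 0.177, -0.002]
ft_force: [0.2, -0.1, -0.2]
gripper_width: 0.0301
grasp_force: 0.0
t 15.55 turn [ 0.    0.07 -0.04] shift [-0.59  3.16 11.89] p [ 0.5248 -0.284   0.2689] q [-0.69  0.45  1.2  -0.    1.49  0.77] F [ 0.2 -0.1 -0.2] w 0.0301 g 0.0
table -0.00015388286651329963
0.093 1104 [ 522.8 -316.4] [170.6   8.2] 6.1 [0.0952 0.0997 0.1012]
0.06 746 [ 521.  -299.3] [171.2  28.3] 6.0 [0.0601 0.0616 0.0889]
-1.8571899721622498 [ 0.54025324 -0.29977278  0.34923333]
```

View pics/w2.png

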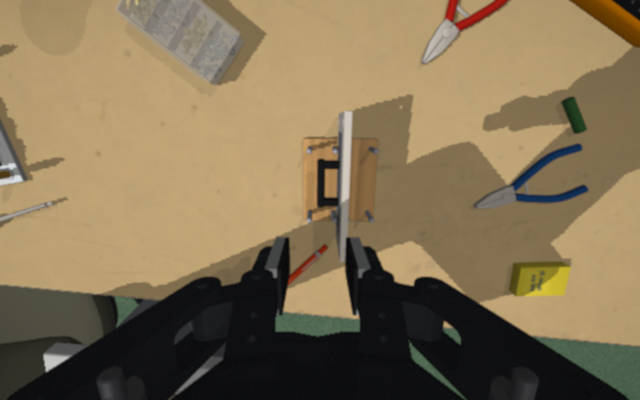

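The wrist view shows the cover edge at (345,180), centre (0.5228,-0.3164), yaw 6.1°, top at 99.7 mm, with the handle on the left (+y). These match the top camera.

```bash
python3 -c "
from h import *
go([.5228,-.3164,.078],6.1)"
```

```text
t 15.6 turn [-0.05  0.06  0.44] shift [-0.59  3.47 19.12] p [ 0.525  -0.2813  0.2692] q [-0.69  0.45  1.2  -0.    1.49  0.77] F [-0.4  0.3  0.1] w 0.03 g 0.0
```

```bash
python3 -m jog '[0,0,0.4,-0.55,3.69,2,3, 0,0,0,0,0,4,3, 0,0,0,0,0,4,3, 0,0,0,0,0,3,3, 0,0,0,0,0,1,3, 0,0,0,0,0,0,3, 0,0,0,0,0,0,3, 0,0,0,0,0,0,3]'
python3 -c "
from h import *
go([.5228,-.3164,.078],6.1)"
```

```text
clock: 16.4
position: [0.5249, -0.3167, 0.1323]
orientation: [3.135, 0.168, 0.004]
ft_force: [-0.3, -0.5, -0.9]
gripper_width: 0.0302
grasp_force: 0.0
t 16.4 turn [ 0.14 -0.13  0.05] shift [-0.21 -0.05  5.43] p [ 0.5249 -0.3167  0.1323] q [-0.73  0.59  1.35  0.    1.2   0.73] F [-0.3 -0.5 -0.9] w 0.0302 g 0.0
```

```bash
python3 -m jog '[0,0,0,-0.2,-0.05,2,3, 0,0,0,0,0,2,3, 0,0,0,0,0,1.2,3, 0,0,0,0,0,0,0, 0,0,0,0,0,0,0, 0,0,0,0,0,0,0, 0,0,0,0,0,0,0, 0,0,0,0,0,0,0]' 80
python3 -c "
from h import *
go([.5228,-.3164,.078],6.1)"
```

```text
clock: 17.2
position: [0.5225, -0.3163, 0.0791]
orientation: [3.136, 0.167, 0.002]
ft_force: [0.0, 0.2, 2.3]
gripper_width: 0.0064
grasp_force: 79.6
t 17.2 turn [ 0.06 -0.06  0.  ] shift [0.03 0.01 0.11] p [ 0.5225 -0.3163  0.0791] q [-0.74  0.65  1.4   0.    1.09  0.73] F [0.  0.2 2.3] w 0.0064 g 79.6
```

```bash
cat >> h.py <<'E'
def Rseat(tilt, yaw=16.2):
    a=np.radians(yaw); t=np.radians(tilt); x=np.array([np.cos(a),np.sin(a),0]); n=np.array([-np.sin(a),np.cos(a),0])
    z=np.cos(t)*n-np.sin(t)*np.array([0,0,1.]); return np.c_[x,np.cross(z,x),z]
E
python3 -m jog '[0,0,0,0,0,-1,0, 0,0,0,0,0,-2,0, 0,0,0,0,0,-4,0, 0,0,0,0,0,-4,0, 0,0,-2,0,0,-4,0, 0,0,-3,0,0,-4,0, 0,0,-3,0,0,-3,0, 0,0,-2.1,0,0,0,0]'
python3 - <<'E'
from h import *
go([.55,.06,.30],16.2)
f=pickle.load(open("top.pkl","rb")); W=cloud(f)
m=(W[...,2]>.08)&(np.abs(W[...,0]-.72)<.12)&(np.abs(W[...,1]-.02)<.12); P=W[m]; print(np.nanpercentile(P,[1,50,99],axis=0) if len(P) else "none")
E
```

```text
clock: 18.0
position: [0.5228, -0.3166, 0.304]
orientation: [3.103, 0.445, 0.009]
ft_force: [0.4, -0.1, -0.6]
gripper_width: 0.0064
grasp_force: 79.3
t 18.0 turn [ 0.43 -0.26  0.12] shift [ 13.12 -35.41   0.4 ] p [ 0.5228 -0.3166  0.304 ] q [-0.74  0.47  1.08 -0.    1.58  0.55] F [ 0.4 -0.1 -0.6] w 0.0064 g 79.3
[[ 0.73403255 -0.0104359   0.08368613]
 [ 0.76213821  0.02638372  0.17250945]
 [ 0.80384341  0.06179731  0.178991  ]]
```

```bash
python3 -m jog '[0,0,0,1.64,-4.4,0,0, 0,0,0,1.64,-4.4,0,0, 0,0,0,1.64,-4.4,0,0, 0,0,0,1.64,-4.4,0,0, 0,0,0,1.64,-4.4,0,0, 0,0,0,1.64,-4.4,0,0, 0,0,0,1.64,-4.4,0,0, 0,0,0,1.64,-4.4,0,0]'
python3 -m jog '[4,0,0,0,0,0,0, 8,0,0,0,0,0,0, 8,0,0,0,0,0,0, 8,0,0,0,0,0,0, 8,0,0,0,0,0,0, 0,0,0,0,0,0,0, 0,0,0,0,0,0,0, 0,0,0,0,0,0,0]'
python3 - <<'E'
from h import *
R=Rseat(15); go([.55,.06,.30],R=R)
E
```

```text
clock: 18.8
position: [0.5495, 0.0605, 0.2992]
orientation: [3.11, 0.442, 0.001]
ft_force: [0.5, -0.5, -1.0]
gripper_width: 0.0061
grasp_force: 79.2
clock: 19.6
position: [0.5498, 0.0592, 0.2992]
orientation: [-2.495, -0.357, 0.113]
ft_force: [1.3, -0.3, -1.0]
gripper_width: 0.0062
grasp_force: 79.3
t 19.6 turn [3.92e+01 2.00e-02 1.10e-01] shift [ 0.04 -0.09  0.05] p [0.5498 0.0592 0.2992] q [-0.34  0.46  1.23  0.51  1.81  0.98] F [ 1.3 -0.3 -1. ] w 0.0062 g 79.3
```

```bash
python3 -m jog '[8,0,0,0,0,0,0, 8,0,0,0,0,0,0, 8,0,0,0,0,0,0, 8,0,0,0,0,0,0, 7,0,0,0,0,0,0, 0,0,0,0,0,0,0, 0,0,0,0,0,0,0, 0,0,0,0,0,0,0]'
python3 - <<'E'
from h import *
R=Rseat(15); C=np.array([.5339,.2051,.070+.055]); go(C-R@[.0003,.004,.0244],R=R)
s=robot.state()
f=viewer.grab_frame("scene"); cv2.imwrite("pics/s3.png",cv2.resize(f["image"][20:270,120:480],None,fx=2,fy=2))
f=viewer.grab_frame("top"); pickle.dump(f,open("t3.pkl","wb")); W=cloud(f)
R0=Ro.from_rotvec(s["orientation"]).as_matrix(); L=(W-s["position"])@R0  # tool coords
m=(np.abs(L[...,0])<.1)&(L[...,2]>-.03)&(L[...,2]<.09)&(np.abs(L[...,1]+.004)<.008)
P=L[m]; print(len(P)); print("x,z pct",np.percentile(P,[0.5,50,99.5],axis=0))
A=np.c_[P[:,0],P[:,2],np.ones(len(P))]; print("plane y=",np.linalg.lstsq(A,P[:,1],rcond=None)[0])
r=cv2.minAreaRect((P[:,[0,2]]*1000).astype(np.float32)); print(r)
E
```

```text
clock: 20.4
position: [0.5499, 0.0593, 0.2995]
orientation: [-1.823, -0.262, 0.197]
ft_force: [-0.6, -0.3, -1.0]
gripper_width: 0.0062
grasp_force: 79.4
t 20.4 turn [0.29 0.04 0.15] shift [ 2.5  12.72 16.04] p [0.5499 0.0593 0.2995] q [-0.46  0.68  1.25  0.98  2.12  0.93] F [-0.6 -0.3 -1. ] w 0.0062 g 79.4
2711
x,z pct [[-0.08578849 -0.01113949 -0.02135557]
 [-0.00406272 -0.00514897  0.02014753]
 [ 0.08480826  0.00144238  0.06885952]]
plane y= [ 0.00171819  0.00192216 -0.00518507]
((-0.5669708251953125, 19.910669326782227), (172.04733276367188, 99.68428039550781), 0.28464826941490173)
```

View pics/s3.png

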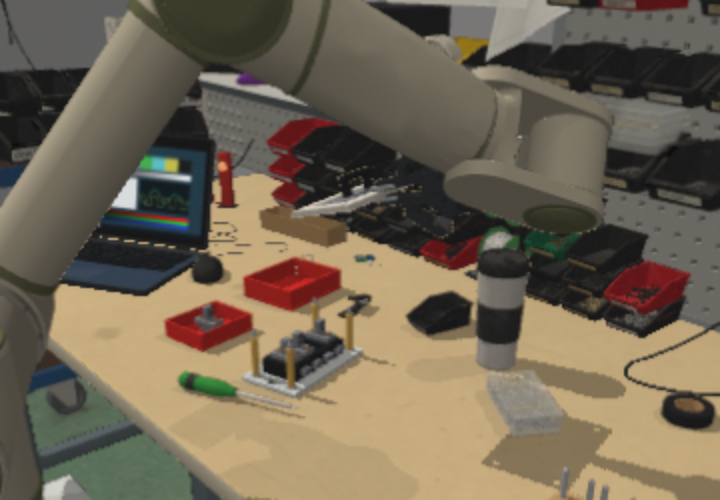

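The crop shows the cover held at about 15° tilt, handle up, at (350,195), with the wrist housing at (530,190) near the thermos. I'll check the arm's clearance at the final pose.

Run:
```python
from h import *
s=robot.state(); R0=Ro.from_rotvec(s["orientation"]).as_matrix()
f=viewer.grab_frame("scene"); Ws=cloud(f); Wt=cloud(pickle.load(open("t3.pkl","rb")))
C=np.array([.5339,.2051,.070])
for tilt in (15,20,25):
    R=Rseat(tilt); tcp=C-R@[-.0003,.004,.0244]
    for nm,W in(("scene",Ws),("top",Wt)):
        m=(np.abs(W[...,0]-.6)<.25)&(W[...,1]<.06)&(W[...,1]>-.32)&(W[...,2]>.2)
        P=(W[m]-s["position"])@R0@R.T+tcp
        # arm points within gripper/wrist region (approx rigid with the tool up to wrist)
        print(tilt,nm,len(P),"min z",P[:,2].min().round(3),"at",P[P[:,2].argmin()].round(3),"max x",P[:,0].max().round(3),"y range",P[:,1].min().round(3))
        Q=P[P[:,2]<.19]; print("   below .19:",len(Q), Q.min(0).round(3) if len(Q) else "",Q.max(0).round(3) if len(Q) else "")
```

```text
15 scene 11034 min z 0.044 at [0.557 0.086 0.044] max x 0.66 y range -0.117
   below .19: 4919 [ 0.408 -0.117  0.044] [0.66  0.184 0.19 ]
15 top 15136 min z 0.058 at [0.547 0.122 0.058] max x 0.678 y range -0.116
   below .19: 3314 [ 0.452 -0.116  0.058] [0.678 0.184 0.19 ]
20 scene 11034 min z 0.054 at [0.558 0.085 0.054] max x 0.657 y range -0.112
   below .19: 3803 [ 0.425 -0.112  0.054] [0.627 0.185 0.19 ]
20 top 15136 min z 0.066 at [0.547 0.122 0.066] max x 0.675 y range -0.11
   below .19: 2861 [ 0.451 -0.11   0.066] [0.671 0.186 0.19 ]
25 scene 11034 min z 0.065 at [0.558 0.084 0.065] max x 0.654 y range -0.105
   below .19: 2590 [ 0.449 -0.105  0.065] [0.614 0.186 0.19 ]
25 top 15136 min z 0.073 at [0.452 0.18  0.073] max x 0.672 y range -0.102
   below .19: 2306 [ 0.451 -0.102  0.073] [0.624 0.188 0.19 ]
```

Clearance is fine: the lowest arm point is 44 mm up with only bench beneath, and x max is 0.678 against the thermos at 0.73. I'll use 8° tilt and hover 40 mm above the seat.

Run:
```python
from h import *
R=Rseat(8); C=np.array([.5339,.2051,.110]); go(C-R@[-.0003,.004,.0244],R=R)
```

```text
t 20.55 turn [7.17 0.02 0.1 ] shift [ 2.57 16.32 14.53] p [0.5499 0.059  0.2992] q [-0.46  0.68  1.26  0.98  2.12  0.93] F [ 0.4 -0.6 -1.2] w 0.0065 g 79.4
```

```bash
python3 -m jog '[3.6,0,0,0,0,0,0, 3.5,0,0,0,0,0,0, 0,0,0,0.5,2.3,3.5,0, 0,0,0,0.6,3,3.5,0, 0,0,0,0.6,3,3.5,0, 0,0,0,0.5,3,2.5,0, 0,0,0,0.37,3,1.5,0, 0,0,0,0,2,0,0]'
python3 -m jog '[0,0,0,0,0,0,0, 0,0,0,0,0,0,0, 0,0,0,0,0,0,0, 0,0,0,0,0,0,0, 0,0,0,0,0,0,0, 0,0,0,0,0,0,0, 0,0,0,0,0,0,0, 0,0,0,0,0,0,0]'
python3 - <<'E'
from h import *
R=Rseat(8); C=np.array([.5339,.2051,.110]); go(C-R@[-.0003,.004,.0244],R=R)
s=robot.state(); f=viewer.grab_frame("top"); W=cloud(f)
R0=Ro.from_rotvec(s["orientation"]).as_matrix(); L=(W-s["position"])@R0
P=L[(np.abs(L[...,0])<.1)&(L[...,2]>-.03)&(L[...,2]<.09)&(np.abs(L[...,1]+.004)<.006)]
r=cv2.minAreaRect((P[:,[0,2]]*1000).astype(np.float32)); print(r,np.percentile(P,[1,99],axis=0)[:,2])
f=viewer.grab_frame("scene"); a=cv2.resize(f["image"][120:240,200:360],None,fx=4,fy=4,interpolation=cv2.INTER_CUBIC); cv2.imwrite("pics/s4.png",a)
E
```

```text
clock: 21.35
position: [0.5399, 0.184, 0.1152]
orientation: [-1.697, -0.243, 0.213]
ft_force: [0.1, -0.4, -0.6]
gripper_width: 0.0063
grasp_force: 79.3
clock: 22.15
position: [0.5408, 0.1821, 0.117]
orientation: [-1.696, -0.241, 0.21]
ft_force: [-0.0, -0.9, -1.0]
gripper_width: 0.0062
grasp_force: 79.4
t 22.15 turn [-0.09 -0.    0.01] shift [ 0.01 -0.04  0.04] p [0.5408 0.1821 0.117 ] q [-0.29  0.93  1.43  1.05  1.85  0.66] F [-0.  -0.9 -1. ] w 0.0062 g 79.4
((1.3039016723632812, 19.881723403930664), (168.7057647705078, 98.6835708618164), 0.6071702241897583) [-0.02107022  0.06831834]
```

View pics/s4.png

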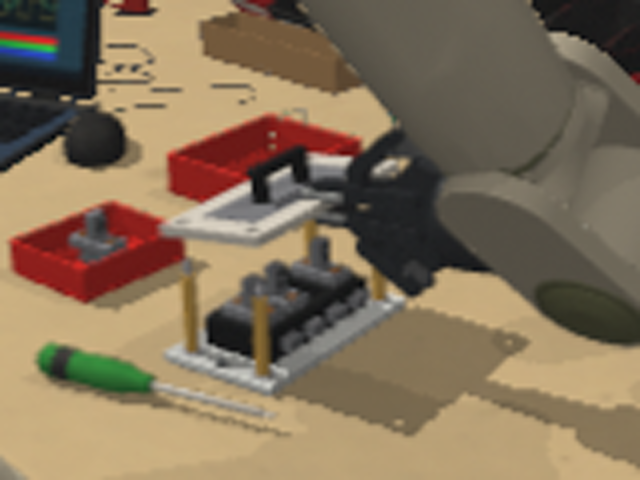

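The crop shows the cover level above the pins at (250,210), handle up, well aligned. I descend in steps and watch the force.

```bash
python3 -m jog '[0,0,0,0,0.79,0.11,0, 0,0,0,0,0.79,0.11,0, 0,0,0,0,0.3,0.04,0, 0,0,0,0,0.1,0.014,0, 0,0,0,0,0.2,0.028,0, 0,0,0,0,0.2,0.028,0, 0,0,0,0,0.2,0.028,0, 0,0,0,0,0,0,0]'
python3 - <<'E'
from h import *
R=Rseat(8); C=np.array([.5339,.2051,.0746]); go(C-R@[-.0003,.004,.0244],R=R)
E
```

```text
clock: 23.05
position: [0.5408, 0.1821, 0.0907]
orientation: [-1.696, -0.241, 0.21]
ft_force: [0.5, -0.5, -1.1]
gripper_width: 0.0062
grasp_force: 79.5
t 23.05 turn [-0.1  -0.   -0.01] shift [0.01 0.86 0.16] p [0.5408 0.1821 0.0907] q [-0.29  0.98  1.42  1.04  1.83  0.63] F [ 0.5 -0.5 -1.1] w 0.0062 g 79.5
```

```bash
python3 -m jog '[0,0,0,0,0.15,0.02,0, 0,0,0,0,0.15,0.02,0, 0,0,0,0,0.15,0.02,0, 0,0,0,0,0.15,0.02,0, 0,0,0,0,0.1,0.014,0, 0,0,0,0,0.1,0.014,0, 0,0,0,0,0,0,0, 0,0,0,0,0,0,0]'
python3 - <<'E'
from h import *
R=Rseat(8); C=np.array([.5339,.2051,.0746]); go(C-R@[-.0003,.004,.0244],R=R)
f=viewer.grab_frame("scene"); a=cv2.resize(f["image"][140:240,200:340],None,fx=5,fy=5,interpolation=cv2.INTER_CUBIC); cv2.imwrite("pics/s5.png",a)
E
```

```text
clock: 23.85
position: [0.5408, 0.1821, 0.0828]
orientation: [-1.696, -0.241, 0.21]
ft_force: [-0.4, -0.5, -0.3]
gripper_width: 0.0063
grasp_force: 79.5
t 23.85 turn [-0.1 -0.   0. ] shift [0.01 0.08 0.06] p [0.5408 0.1821 0.0828] q [-0.29  0.99  1.42  1.04  1.83  0.62] F [-0.4 -0.5 -0.3] w 0.0063 g 79.5
```

View pics/s5.png

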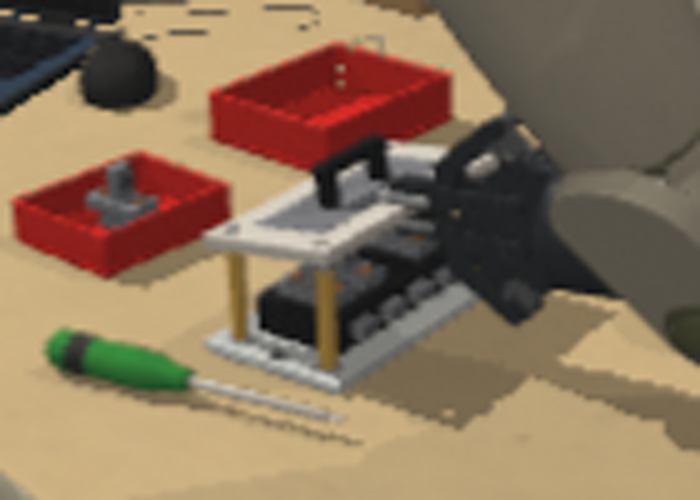

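The pins are through the holes at (320,243) and (222,232) of the crop, with no force. I level to 3°, seat, release and back off.

```bash
python3 -m jog '[1.25,0,0,0,0.15,0.015,0, 1.25,0,0,0,0.15,0.01,0, 1.25,0,0,0,0.15,0.01,0, 1.25,0,0,0,0.15,0,0, 0,0,0,0,0,0,0, 0,0,0,0,0,0,0, 0,0,0,0,0,0,0, 0,0,0,0,0,0,0]'
python3 -m jog '[0,0,0,0,0,0,1, 0,0,0,0,0,0,2, 0,0,0,0,0,0,2, 0,0,0,0,0,0,2, 0,0,0,0,0,-1,2, 0,0,0,0,0,-2,2, 0,0,0,0,0,-2,2, 0,0,0,0,0,-2,2]'
python3 - <<'E'
from h import *
R=Rseat(8); go([.57,.08,.2],R=R)
W=cloud(viewer.grab_frame("top"))
a=np.radians(16.2); B=np.array([[np.cos(a),np.sin(a)],[-np.sin(a),np.cos(a)]])
l=(W[...,:2]-[.5339,.2051])@B.T
m=(np.abs(l[...,0])<.1)&(np.abs(l[...,1])<.06)&(np.abs(W[...,2]-.078)<.014)
q=l[m]; z=W[m][:,2]; k=(np.abs(q[:,0])<.08)&(np.abs(q[:,1])<.04)
print("plane",np.linalg.lstsq(np.c_[q[k],np.ones(k.sum())],z[k],rcond=None)[0]); print(np.percentile(q,[1,99],axis=0), cv2.minAreaRect((q*1000).astype(np.float32)))
E
```

```text
clock: 24.7
position: [0.5409, 0.1818, 0.0769]
orientation: [-1.61, -0.229, 0.218]
ft_force: [0.0, -0.5, 0.9]
gripper_width: 0.0061
grasp_force: 79.7
clock: 25.5
position: [0.5611, 0.1123, 0.0805]
orientation: [-1.61, -0.229, 0.217]
ft_force: [-0.4, 0.4, -0.0]
gripper_width: 0.0199
grasp_force: 0.0
t 25.5 turn [-5.07 -0.05  0.02] shift [ -0.04 -11.37  -4.98] p [0.5611 0.1123 0.0805] q [-0.39  1.08  1.29  1.02  1.97  0.63] F [-0.4  0.4 -0. ] w 0.0199 g 0.0
plane [-0.00050072  0.00024141  0.07923693]
[[-0.08239221 -0.04516688]
 [ 0.08419649  0.04392782]] ((-0.3309478759765625, -0.4391136169433594), (90.43669891357422, 171.95838928222656), 89.90335845947266)
```

```bash
python3 -m jog '[0,0,0,0,0,-3,2, 0,0,0,0,-1,-3,2, 0,0,0,0,-4,0,2, 0,0,0,0,-4,0,2, 0,0,0,0,-4,0,2, 0,0,0,0,0,0,2, 0,0,0,0,0,0,2, 0,0,0,0,0,0,2]'
python3 - <<'E'
from h import *
a=np.radians(16.2); B=np.array([[np.cos(a),np.sin(a)],[-np.sin(a),np.cos(a)]])
for n in ("top.pkl","t3.pkl"):
    W=cloud(pickle.load(open(n,"rb"))); l=(W[...,:2]-[.5339,.2051])@B.T
    for x in(-.042,-.014,.014,.042):
        m=(np.abs(l[...,0]-x)<.009)&(np.abs(l[...,1])<.019)&(np.abs(l[...,1])>.009)&(W[...,2]<.055); t=(np.abs(l[...,0]-x)<.007)&(np.abs(l[...,1])<.006)
        print(n,x,np.nanmedian(W[m][:,2]).round(4),np.nanpercentile(W[t][:,2],90).round(4))
f=viewer.grab_frame("scene"); a=cv2.resize(f["image"][130:250,190:350],None,fx=4,fy=4,interpolation=cv2.INTER_CUBIC); cv2.imwrite("pics/s6.png",a)
go([.57,.08,.2],R=Rseat(8))
W=cloud(viewer.grab_frame("top")); l=(W[...,:2]-[.5339,.2051])@B.T; k=(np.abs(l[...,0])<.08)&(np.abs(l[...,1])<.04)&(np.abs(W[...,2]-.078)<.01)
print("plane",np.linalg.lstsq(np.c_[l[k],np.ones(k.sum())],W[k][:,2],rcond=None)[0])
E
```

```text
clock: 26.35
position: [0.5752, 0.0628, 0.2122]
orientation: [-1.609, -0.227, 0.219]
ft_force: [-0.1, 0.3, 0.3]
gripper_width: 0.0202
grasp_force: 0.0
top.pkl -0.042 0.0422 0.0676
top.pkl -0.014 0.0426 0.0665
top.pkl 0.014 0.0418 0.0668
top.pkl 0.042 0.0423 0.0672
t3.pkl -0.042 0.0421 0.0668
t3.pkl -0.014 0.042 0.0677
t3.pkl 0.014 0.0231 0.0199
t3.pkl 0.042 0.0426 0.0668
t 26.4 turn [-5.17 -0.02 -0.11] shift [-0.02  0.95  1.93] p [0.5752 0.063  0.2121] q [-0.45  0.91  1.23  1.08  2.14  0.84] F [-0.2  0.7 -0.3] w 0.0201 g 0.0
plane [-0.0015864  -0.00129792  0.07918576]
```

View pics/s6.png

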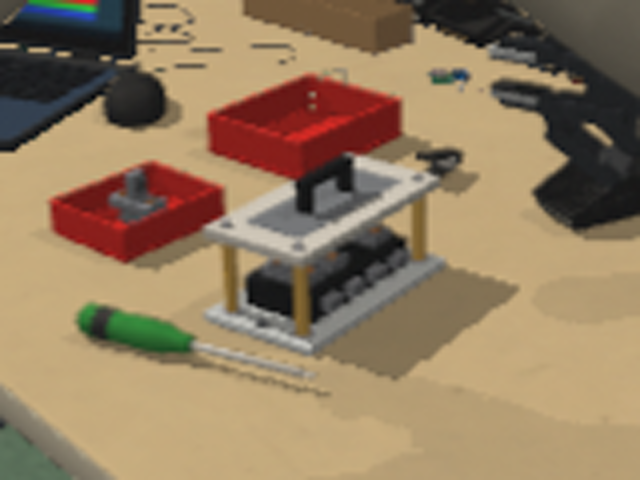

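The crop shows the cover flat on its four pins with the handle up at (325,200). The carrier is in the tray at (137,195), the other three carriers measure home, and the gripper is clear. Handing in.

```bash
python3 -c "
from rig import robot
print(robot.hand_in())"
```

```text
the job is handed in; nothing more can be done
None
```

Job handed in at about 26 s (no verdict returned): the loose carrier was number 3 (x = +14 mm) and is in the red rework tray, the other three measured fully home, and the cover sits flat on the standoffs, handle up.

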